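# Open the ratchet shelf stop and slide the tray into the row

## Task

Make room in the row on the shelf for the small tray: with a fingertip press the release tab of the ratchet stop fully down and, keeping it down, push the sliding jaw all the way back along its bar to the end block. Then push the tray along the shelf into the gap between the cup and the jaw until its long side is square against the bar. Only press and push, do not lift the tray or force the stop, and leave everything else where it stands.

Things in the scene. Friction and masses are not known exactly. Their poses are not given: they have to be found in the camera images.
- stop: Fixed ratchet stop: slotted metal bar, 445 long, 30 wide, 16 mm high, flat on the shelf. Origin: on the shelf under the bar's centre line. y runs along the bar to the fixed cheek (upright plate, 80 mm high, at y = +200 mm); -x points from the bar to the row of goods, towards the robot. Row-side face of the bar: x = -15 mm. Black end block, 30 mm high: y = -223 to -245 mm.
- jaw (a joint): Travel of the sliding jaw, m: 0 = most closed, 0.135 = fully back at the end block; it opens along the stop's -y. About 2 N slides it while the release is down. Release up: the pawl locks it against being pushed back (up to 10 mm of play, slots 10 mm apart) and it only clicks towards the cheek. It stays where it is left.
- jaw_face (a point): Point on the gripping face (+y side) of the jaw plate, 55 mm in front of the bar's centre line, 40 mm above the shelf; axes as the stop's. The upright plate is 4 mm thick and runs from x = -95 to +20 mm of the stop, 80 mm high over the row, 22 mm over the bar. Behind it (-y) a black carriage, 40 wide and 100 mm long, rides on the bar.
- tab (a joint): Angle of the release tab, rad: 0 = up, pawl in a slot (up to 0.12 if the pawl rests on a bridge between slots); 0.22 = fully down. The pawl is clear of the slots above 0.13. Springs up when let go. Hinge pin parallel to the stop's x, 64 mm behind the gripping face, 24 mm above the shelf.
- tab_top (a point): Where to press: on top of the grey ribbed release tab, on the bar's centre line, 24 mm behind the gripping face, 42 mm above the shelf when up. The tab is 28 mm wide across the bar and open from above from 5 to 48 mm behind the gripping face. Here it goes down 9 mm: 2 N to start, 5 N fully down. Carriage walls beside it are 28 mm high.
- thumb_wall (a point): Centre of the upright face of the black housing at the hinge end of the tab, 48 mm behind the gripping face, 30 mm wide, 46 to 64 mm above the shelf. A fingertip standing on the tab can push against it in the opening direction (-y of the stop).
- tray: Small grey plastic open tray, 72 (its x) by 110 (its y, long side) by 24 mm high, walls and floor 3 mm, 60 to 130 g, loose on the shelf in front of the row. Origin: centre of its underside. When home it lies square with the bar (axes as the stop's), origin 51 mm in front of the bar's centre line. The gap is about 150 mm wide with the jaw fully back.
- tin: Round steel tin with a screw lid, 80 mm across, 64 mm high, next to the fixed cheek in the row. Origin: centre of its underside. Leave it.
- cup: Red ceramic cup, 72 mm across the rim, 78 mm high, in the row between the tin and the jaw. Origin: centre of its underside. Leave it.
- mirror: White plastic hand mirror lying flat: round head 110 mm across, 12 mm thick, handle 115 mm long along its -x. Origin: under the centre of the head. Leave it.
- thermo: Clear plastic thermometer holder, upright sleeve with a steel spring clip on a 60 x 50 mm foot, 134 mm high. Origin: centre of its underside. Leave it.
- medicine: Brown glass bottle, 48 mm across, 95 mm high. Origin: centre of its underside. Leave it.
- soap: White soap dish with a bar of soap, 80 x 115 mm, 26 mm high. Origin: centre of its underside. Leave it.
- cream: White plastic jar, 72 mm across, 60 mm high. Origin: centre of its underside. Leave it.
Things that resemble listed ones, but are neither listed nor needed, are in the scene too. What is shaped like the tray but brown or orange is not meant.

How it is judged:
By the outcome, as a careful person would: the job done as asked, in the order asked, and still so for the second after the job is handed in, with the robot touching nothing.
It also fails if it takes over 54 s, if anything falls off the work surface, if the arm or the gripper's body presses on something with over 40 N, if the wrist force passes 120 N, or if a joint passes its speed limit or range.

## Robot

A 6-joint arm with a two-finger parallel gripper is mounted at the origin on the work surface. World frame = base frame: x ahead of the robot, y to its left, z up, the work surface at z = 0. Lengths are in m, angles in rad, forces in N, time in s.
With the tool pointing down it reaches from about 0.35 to 0.975 m from the base axis. Payload 4.9 kg.
Tool frame: the origin (TCP) lies at the very end of the fingers, on their centre line; the grasp point (between the pads) lies 19 mm behind it; z points along the fingers, y is the direction in which the jaws open and shut (so a half turn about z gives the same grasp; the last joint's range is limited). The gripper opens to 85 mm and grips with 20 to 120 N. Pads are 22 mm wide; open, the fingers measure 114 mm over their backs; the gripper's body (76 mm by 85 mm) begins 54 mm behind the grasp point. The pads swing forward as they close: fully open they stand 13 mm farther back than shut.
Start: joints at [-1.31, 0.053, 1.613, -0, 1.476, -0.119], TCP at [0.232, -0.58, 0.231] pointing down, gripper open.
Joint ranges: [-3.01, 3.01], [-1.01, 2.22], [0.06, 2.58], [-1.02, 4.17], [0.09, 2.62], [-3.14, 3.14]. Speed limits (rad/s): [2.57, 2.57, 3.14, 3.14, 3.14, 3.14].

## Interface

Orientations are given as a unit quaternion [w, x, y, z].
In Python, from plant import monitor, eyes, manip gives the robot as it stands.
- The arm moves only by the tool step_arm, never from a script. Its argument "motion" is a list of rows, each a list of 7 numbers: the shift along the world's x, y, z scaled (see below), then the turn, a rotation vector about the world's x, y, z scaled (see below), then the closure in counts, from 0 (fully open) to 255 (shut). In form: [[x, y, z, ax, ay, az, grip], ...]. A call has 1 to 10 rows; each row is the pose to reach, as a shift and turn from the pose commanded when the call began; what a row does not reach only later rows make up. The controller multiplies each number of a shift by 0.5 m and each number of a turn by 1.5 rad. A row lasts 1/10 s, in which the tool goes at most 50 mm and 8.59 degrees, less where a joint would pass 70% of its speed; a pose out of reach is approached as far as the arm can. A call with a number of a shift or a turn outside -1 to 1 is refused whole. A call with a gripper value outside its range is refused whole. The fingers move at their own pace and stop on an object; the grip force is fixed at half the most. Time passes only in rows, so rows that repeat a pose let the fingers close. It gives the time, the measured TCP pose, the force and the opening at its end, in the units of the state.
- monitor.state(): the state, without advancing time (a new reading comes with each control period).
- eyes.grab_frame(name): name is "scene" or "top"; returns a dict with "pixels" (420x560x3 uint8, red, green, blue), "mtx" (3x3 intrinsics, pixels), "dist" ([k1, k2, p1, p2, k3] as OpenCV has them; the pictures are not rectified), "rvec" (rotation vector, rad) and "tvec" (3), from world to camera coordinates, as OpenCV has them. Camera axes: x right, y down, z forward; pixel columns grow to the right and rows downward; lengths in m; the calibration is good to about 2 mm. A picture is of the moment at which its call begins. There is no depth.
- manip.job_done(): hands the job in, once; it reports no verdict.
Trained networks look in the newest picture that a camera, given by its name, has taken for a name from the list of things; names that differ only in an ending like _2 or _b are one class to them, and where a whole thing is asked for, a point or a joint stands for the part that bears it (a point fixed in the world has none). Each returns a list of dicts, best first, with "p" (0 to 1); they miss things now and then, are a little off and sometimes report something else, mostly with a low value. They report only what shows in the picture. A call takes as long as a camera call. They do not tell look-alikes from the thing itself.
- eyes.look_for(name, camera): "box" ([centre column, centre row, width, height] in pixels, round what is visible of it).
- eyes.pinpoint(name, camera): "uv" ([column, row] in pixels: a listed point, or the origin of a listed thing).
The state is a dict: "time": time; "joint_pos": joint angles; "joint_vel": joint speeds; "joint_efforts": joint torques, N m; "tool_pos": TCP position; "tool_rot": TCP orientation; "contact_force": force on the tool from outside, world axes, zero at the start; "ft_torque": the same for the moment, N m; "gripper_width": opening from 0.0 (shut) to 1.0 (fully open).
Only numpy, scipy, OpenCV 4.12 (cv2) and the standard library are available. Lean on these libraries where they do the work, as an engineer would, in place of code of your own. Each camera call takes 0.05 s, during which the arm holds its last target.

## Working session

There is one attempt and no reset: what is moved stays moved. The work goes in short steps, Python scripts to look and compute and a tool call to move; the robot and the scene stay as the last step left them, time stands still between calls to the robot, and variables do not carry over. Pictures are saved under pics/ and viewed, and the job is handed in when it is done.

Besides the shell and the picture viewer there is one more tool, called after ">>>" as name(argument=value, ...), one argument or row to a line, values as JSON. step_arm: Moves the arm, as the interface text tells. Its arguments: {"type":"object","properties":{"motion":{"type":"array","items":{"type":"array","items":{"type":"number"}}}},"required":["motion"]}

```bash
mkdir -p pics; cat > h.py <<'E'
import numpy as np, cv2
from plant import monitor, eyes, manip
def ray(f,uv):
    p=cv2.undistortPoints(np.array([[uv]],float),f['mtx'],np.array(f['dist'],float))[0,0]
    R,_=cv2.Rodrigues(np.array(f['rvec'],float)); t=np.array(f['tvec'],float).ravel()
    return -R.T@t, R.T@np.array([p[0],p[1],1.])
def at(f,uv,z):
    c,d=ray(f,uv); return c+d*(z-c[2])/d[2]
def proj(f,P):
    return cv2.projectPoints(np.array(P,float).reshape(-1,3),np.array(f['rvec'],float),np.array(f['tvec'],float),np.array(f['mtx'],float),np.array(f['dist'],float))[0][:,0]
def save(f,n,s=1): cv2.imwrite(n,cv2.resize(f['pixels'][:,:,::-1],None,fx=s,fy=s,interpolation=cv2.INTER_CUBIC))
E
python3 - <<'E'
from h import *
z={'tab_top':.042,'thumb_wall':.055,'jaw_face':.04}
for c in ('scene','top'):
    f=eyes.grab_frame(c); save(f,f'pics/{c}0.png',1.42)
    print(c,'cam',ray(f,(280,210))[0])
    for n in ['stop','jaw_face','tab_top','thumb_wall','tray','cup','tin','mirror','thermo','medicine','soap','cream']:
        for r in eyes.pinpoint(n,c)[:3]:
            print(n,round(r['p'],2),np.round(r['uv'],1),at(f,r['uv'],z.get(n,0)).round(4))
s=monitor.state();print(s['time'],s['tool_pos'],s['tool_rot'],s['contact_force'])
E
```

```text
scene cam [ 1.40692245 -0.39033277  0.94137922]
stop 0.76 [298.  253.3] [ 0.659   0.0386 -0.    ]
jaw_face 0.75 [286.3 229.8] [0.6091 0.0331 0.04  ]
tab_top 0.62 [288.9 245.1] [0.6591 0.0133 0.042 ]
thumb_wall 0.78 [279.1 241. ] [ 0.6472 -0.0065  0.055 ]
tray 0.83 [174.8 214. ] [ 0.3798 -0.1815 -0.    ]
tray 0.68 [254.6 216.6] [0.4907 0.0019 0.    ]
tray 0.67 [230.7 193.6] [ 0.3757 -0.0163  0.    ]
cup 0.88 [302.7 228.1] [0.5884 0.0918 0.    ]
tin 0.76 [331.2 208.9] [0.5615 0.1944 0.    ]
mirror 0.96 [361.3 158.9] [0.4172 0.3903 0.    ]
thermo 0.82 [144.9 312.6] [ 0.6548 -0.3501  0.    ]
medicine 0.97 [136.4 266.9] [ 0.5135 -0.3278  0.    ]
soap 0.91 [114.3 233.6] [ 0.3744 -0.3473  0.    ]
soap 0.43 [287.9 227.4] [0.568  0.0596 0.    ]
cream 0.75 [425.7 189.3] [0.6197 0.471  0.    ]
top cam [0.41914269 0.05050142 1.33868894]
stop 0.65 [276.2 170.2] [0.6638 0.0535 0.    ]
jaw_face 0.79 [281.9 191.1] [0.5861 0.0364 0.04  ]
tab_top 0.65 [286.6 175. ] [0.6392 0.0194 0.042 ]
tab_top 0.63 [292.5 168.2] [ 0.6614 -0.0008  0.042 ]
thumb_wall 0.62 [293.5 167.5] [ 0.6612 -0.0037  0.055 ]
tray 0.85 [295.8 211.3] [ 0.5209 -0.0093  0.    ]
tray 0.65 [297.  254.1] [ 0.3764 -0.0089  0.    ]
tray 0.58 [344.8 252.7] [ 0.3767 -0.1699  0.    ]
cup 0.58 [264.  195.8] [0.5767 0.0974 0.    ]
tin 0.8 [237.7 201.5] [0.5596 0.1871 0.    ]
tin 0.34 [293.  215.3] [0.5075 0.0006 0.    ]
mirror 0.61 [170.9 245.8] [0.4163 0.4131 0.    ]
thermo 0.56 [397.6 166.7] [ 0.6647 -0.3628  0.    ]
medicine 0.49 [388.  216.9] [ 0.4934 -0.3214  0.    ]
soap 0.7 [393.6 253.1] [ 0.371  -0.3339  0.    ]
soap 0.62 [286.6 171.6] [0.658 0.018 0.   ]
1.3 [ 0.23170791 -0.58043791  0.2313002 ] [-4.97285388e-06  9.82023880e-01  1.88756718e-01 -5.66243873e-06] [ 1.05067036 -0.11451437  0.9049016 ]
```

View pics/scene0.png

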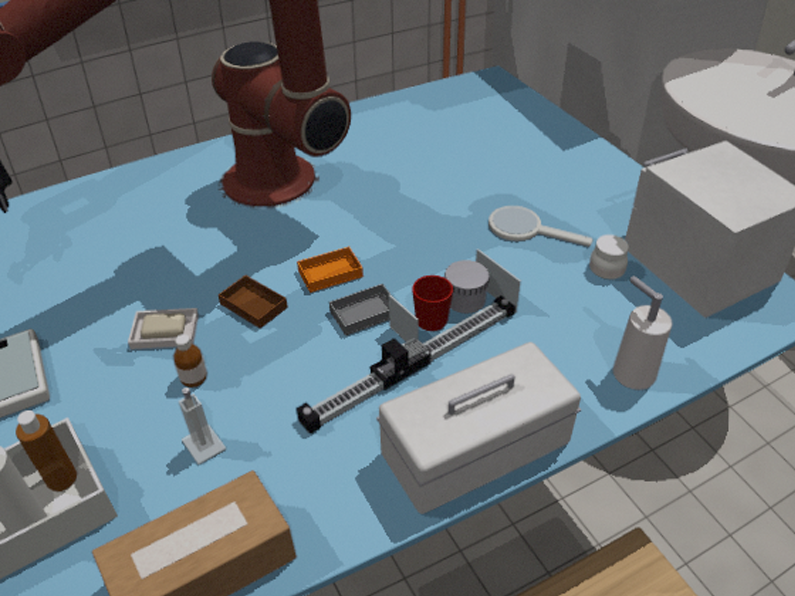

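View pics/top0.png

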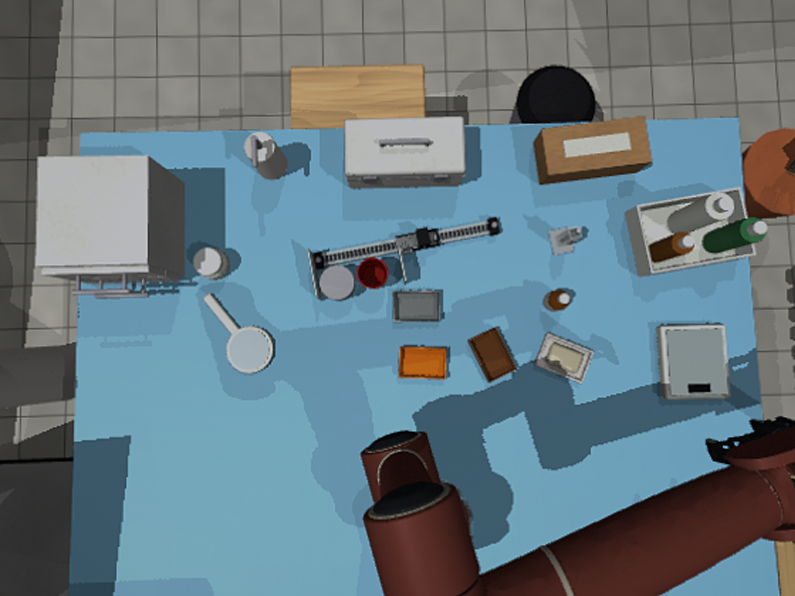

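```bash
python3 - <<'E'
from h import *
for c,(u0,v0,u1,v1) in (('scene',(200,165,375,310)),('top',(210,145,360,230))):
    f=eyes.grab_frame(c)
    s=4.5 if c=='scene' else 5.3
    s=min(s,800/(u1-u0),600/(v1-v0))
    im=f['pixels'][v0:v1,u0:u1,::-1]
    im=cv2.resize(im,None,fx=s,fy=s,interpolation=cv2.INTER_CUBIC)
    for u in range(u0-u0%10+10,u1,10):
        cv2.line(im,(int((u-u0+.5)*s),0),(int((u-u0+.5)*s),5),(0,255,255),1); cv2.putText(im,str(u),(int((u-u0+.5)*s)-10,16),0,.33,(0,255,255))
    for v in range(v0-v0%10+10,v1,10):
        cv2.line(im,(0,int((v-v0+.5)*s)),(5,int((v-v0+.5)*s)),(0,255,255),1); cv2.putText(im,str(v),(7,int((v-v0+.5)*s)+4),0,.33,(0,255,255))
    cv2.imwrite(f'pics/{c}1.png',im)
E
```

```text
(no output)
```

View pics/scene1.png

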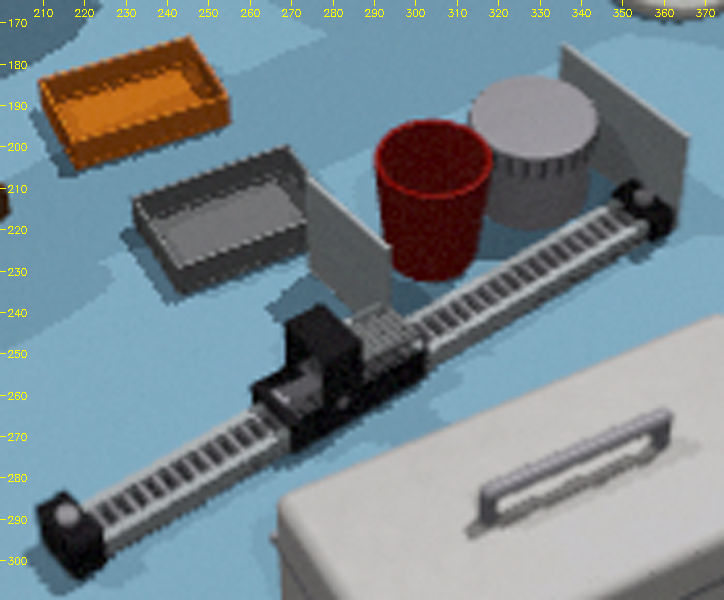

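View pics/top1.png

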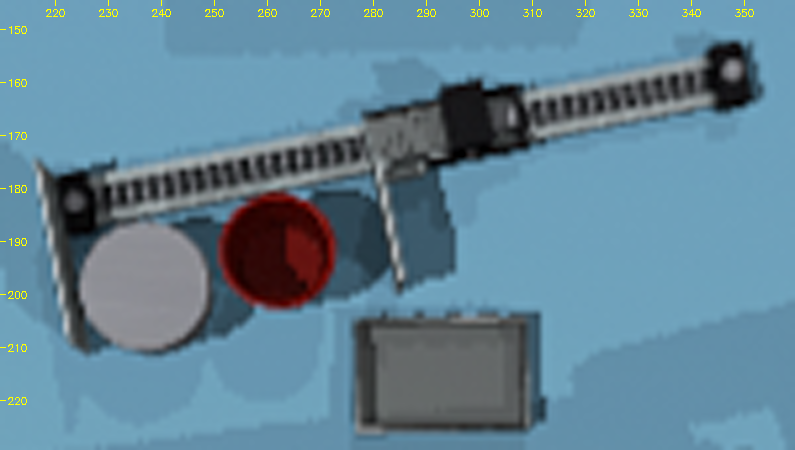

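```bash
cat > fit.py <<'E'
from h import *
from scipy.optimize import least_squares
F={c:eyes.grab_frame(c) for c in('scene','top')}
S=lambda x,y:(200-.5+x/4.138,165-.5+y/4.138)
T=lambda x,y:(210-.5+x/5.3,145-.5+y/5.3)
# obs: cam, uv, stop-frame fn(params)
obs=[('scene',S(66,514),lambda p:(0,-234,32)),('top',T(732,70),lambda p:(0,-234,32)),
('scene',S(642,198),lambda p:(0,p[4],32)),('top',T(75,202),lambda p:(0,p[4],32)),
('scene',S(308,178),lambda p:(-95,p[3]-2,80)),('top',T(402,291),lambda p:(-95,p[3]-2,80)),
('scene',S(82,578),lambda p:(p[5],-245,0)),
('scene',(286.3,229.8),lambda p:(-55,p[3],40)),('top',(281.9,191.1),lambda p:(-55,p[3],40)),
('scene',(288.9,245.1),lambda p:(0,p[3]-24,42)),('top',(286.6,175),lambda p:(0,p[3]-24,42)),
('scene',(279.1,241),lambda p:(0,p[3]-48,55)),('top',(293.5,167.5),lambda p:(0,p[3]-48,55)),
('scene',S(688,136),lambda p:(p[6],202,80)),('scene',S(563,45),lambda p:(p[7],202,80)),('top',T(80,352),lambda p:(p[7],202,80)),('top',T(42,165),lambda p:(p[6],202,80)),
]
def W(p,q):
    c,s=np.cos(p[2]),np.sin(p[2]); q=np.array(q)/1000
    return [p[0]+c*q[0]-s*q[1],p[1]+s*q[0]+c*q[1],q[2]]
def res(p): return np.concatenate([proj(F[c],[W(p,g(p))])[0]-uv for c,uv,g in obs])
r=least_squares(res,[.66,.04,.2,0,190,20,20,-95],x_scale=[.01,.01,.1,10,10,10,10,10],loss='soft_l1')
p=r.x
if __name__=='__main__':
    print(p.round(4)); print(res(p).reshape(-1,2).round(1))
    print('tab',W(p,(0,p[3]-24,42)),'wall',W(p,(0,p[3]-48,55)))
    np.save('p.npy',p)
    # top-rim corners of tray z=.024, estimated from top picture
    for n,f,pts in (('top',F['top'],[T(357,318),T(530,318),T(528,428),T(358,432)]),('scene',F['scene'],[S(133,199),S(290,147),S(312,170)])):
        for q in pts: print(n,at(f,q,.024).round(4))
    for n,f,q,h in (('top',F['top'],T(277,250),.078),('scene',F['scene'],S(433,160),.078)): print('cup',at(f,q,h).round(4))
E
python3 fit.py
```

```text
[ 6.518000e-01  4.190000e-02  1.653000e-01  9.393000e-01  1.875295e+02
  1.957770e+01  1.888300e+01 -9.566170e+01]
[[ 0.2 -0.2]
 [ 0.6  1.1]
 [ 0.1 -2.9]
 [ 0.7 -0.1]
 [-0.4 -1.1]
 [ 0.4 -1.4]
 [-1.7  1. ]
 [-2.  -3.1]
 [ 0.7 -3.4]
 [ 1.5 -1.8]
 [-0.1 -4.9]
 [ 3.2  3. ]
 [ 0.3  0.5]
 [-0.1 -0.4]
 [-0.3 -1.1]
 [-1.3 -0.6]
 [-0.6 -0.2]]
tab [np.float64(0.655568880668343), np.float64(0.01914582020486672), np.float64(0.042)] wall [np.float64(0.6595179972542212), np.float64(-0.004527043546507792), np.float64(0.055)]
top [0.5435 0.0543 0.024 ]
top [ 0.5406 -0.0547  0.024 ]
top [ 0.4713 -0.0511  0.024 ]
top [0.4717 0.0556 0.024 ]
scene [ 0.4721 -0.0539  0.024 ]
scene [0.4755 0.0545 0.024 ]
scene [0.5017 0.0568 0.024 ]
cup [0.5811 0.1015 0.078 ]
cup [0.5817 0.0982 0.078 ]
```

```bash
cat > ov.py <<'E'
import sys
from fit import *
obs[:]=[o for i,o in enumerate(obs) if i not in (2,3,7,8,9,10,11,12)]
obs+= [('top',T(358,143),lambda p:(-15,p[3]+0,22)) ][:0]
p=least_squares(res,p,x_scale=[.01,.01,.1,10,10,10,10,10],loss='soft_l1').x
print(p.round(4)); print(res(p).reshape(-1,2).round(1)); np.save('p.npy',p)
def box(x0,x1,y0,y1,z0,z1):
    c=[(x,y,z) for x in(x0,x1) for y in(y0,y1) for z in(z0,z1)]
    return [(a,b) for i,a in enumerate(c) for b in c[i+1:] if sum(u!=v for u,v in zip(a,b))==1]
j=p[3]
segs=box(-15,15,-223,200,16,16)+box(-15,15,-245,-223,0,30)+box(-95,-15,j-4,j,0,80)+box(-14,14,j-48,j-5,42,42)+box(-15,15,j-70,j-48,46,64)+box(-20,20,j-104,j-4,0,28)
for c,(u0,v0,u1,v1),s in (('scene',(200,165,375,310),4.138),('top',(210,145,360,230),5.3)):
    im=cv2.resize(F[c]['pixels'][v0:v1,u0:u1,::-1],None,fx=s,fy=s,interpolation=cv2.INTER_CUBIC)
    for a,b in segs:
        q=(proj(F[c],[W(p,a),W(p,b)])-[u0-.5,v0-.5])*s
        cv2.line(im,*[tuple(int(v) for v in k) for k in q],(0,255,0),1)
    cv2.imwrite(f'pics/{c}_ov.png',im)
E
python3 ov.py
```

```text
[ 6.5020000e-01  4.1700000e-02  1.8020000e-01  3.6594000e+00
 -1.8732576e+03  1.7755400e+01  2.3356500e+01 -9.0640200e+01]
[[ 0.7  0.3]
 [ 0.4  0.5]
 [-0.3 -1.6]
 [ 0.1 -0.8]
 [-1.5  1. ]
 [ 0.  -0.5]
 [-0.5 -0.8]
 [-1.  -0.8]
 [-0.7 -0.2]]
```

View pics/scene_ov.png

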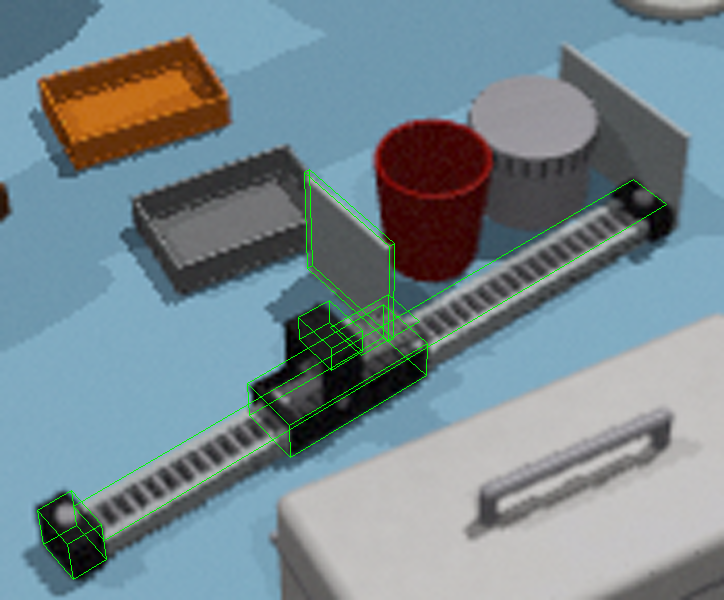

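View pics/top_ov.png

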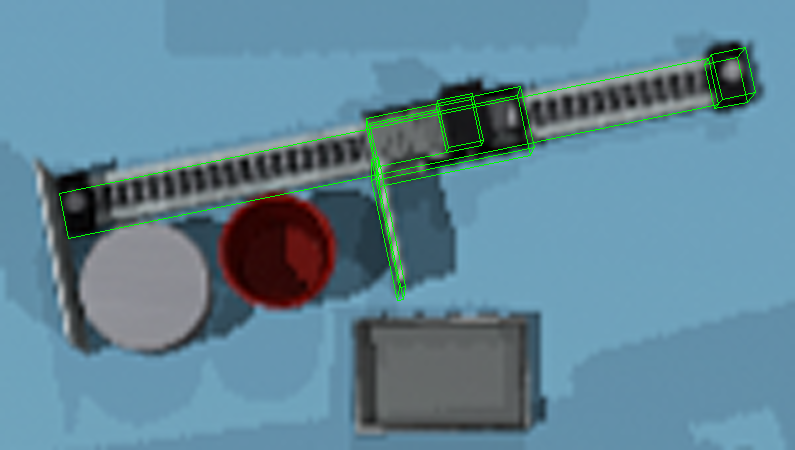

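```bash
cat > fit2.py <<'E'
from fit import *
from scipy.ndimage import map_coordinates
p=np.load('p.npy')
E=[]
for c in('scene','top'):
    im=F[c]['pixels'].astype(float); sat=(im.max(2)-im.min(2))/(im.max(2)+1)
    sgn=-1 if c=='scene' else 1
    for y in list(range(-205,-125,6))+(list(range(30,165,6)) if c=='scene' else list(range(30,165,6))):
        for x0,z,d in ((15*sgn,16,sgn),(-15*sgn,0,-sgn)):
            tt=np.linspace(-11,11,89)  # mm outward in stop x
            P=np.array([W(p,(x0+d*t,y,z)) for t in tt]); q=proj(F[c],P)
            s=map_coordinates(sat,[q[:,1],q[:,0]],order=1)
            lo,hi=s[:8].min(),s[-30:].max()
            lo=np.median(s[tt<-5]);hi=np.median(s[tt>5])
            if hi-lo<.12: continue
            k=np.where(s>(lo+hi)/2)[0]; k=k[k>10]
            if len(k): E.append((c,x0,z,y,d*tt[k[0]]))
E=[e for e in E]
for c in('scene','top'):
    for x0 in(-15,15):
        for rng in((-300,0),(0,300)):
            v=[e[4] for e in E if e[0]==c and e[1]==x0 and rng[0]<e[3]<rng[1]]
            print(c,x0,rng,len(v),np.median(v) if v else None, np.std(v) if v else None)
E
python3 fit2.py
```

```text
scene -15 (-300, 0) 14 1.0 0.4700873778960065
scene -15 (0, 300) 15 2.75 2.940804878487067
scene 15 (-300, 0) 14 0.25 0.2966651379613598
scene 15 (0, 300) 23 3.0 0.5919673393126131
top -15 (-300, 0) 14 3.0 0.5360118221358441
top -15 (0, 300) 17 5.25 3.5552364031598436
top 15 (-300, 0) 14 2.25 0.3077444274931087
top 15 (0, 300) 23 5.5 0.5244494818180356
```

```bash
sed -e 's/^p=least_squares.*/yaw=.1707\np0=np.array([.6533,.0423,yaw,3.6,187,20,20,-95])\ndef mk(k): q=p0.copy(); q[0]+=-np.sin(yaw)*k[0]\/1000; q[1]+=np.cos(yaw)*k[0]\/1000; q[3:]+=k[1:]; return q\nk=least_squares(lambda k:res(mk(k)),np.zeros(6),loss="soft_l1").x; p=mk(k)/' -e 's/_ov/_ov2/' ov.py > ov2.py; python3 ov2.py; python3 -c "
from h import *
p=np.load('p.npy')
c,s=np.cos(p[2]),np.sin(p[2])
for n,q in (('tray',(.5075,.001)),('cup',(.5815,.1)),('tin',(.56,.188))):
    d=np.array(q)-p[:2]; print(n,c*d[0]+s*d[1],-s*d[0]+c*d[1])
"
```

```text
[ 6.533000e-01  4.220000e-02  1.707000e-01  1.584500e+00  2.235793e+02
  1.677930e+01  1.837000e+01 -9.596640e+01]
[[ 0.9  0.6]
 [ 0.4  0.2]
 [ 0.1 -0.7]
 [ 0.2 -1.8]
 [-1.6  1. ]
 [-0.  -0.4]
 [-0.4 -1. ]
 [-1.2 -0.7]
 [-0.6 -0.2]]
tray -0.15069667961808608 -0.015793945407789684
cup -0.06095483890751177 0.06919665422462802
tin -0.06719360492334639 0.15956992349491425
```

View pics/scene_ov2.png

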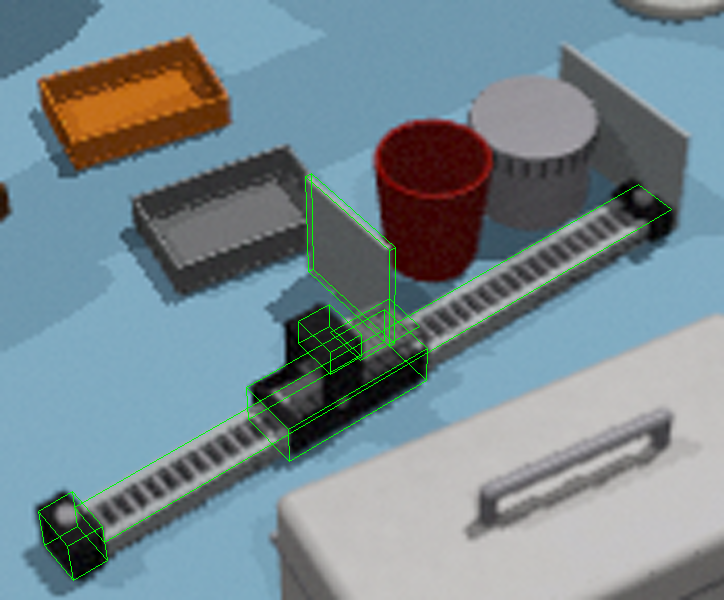

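View pics/top_ov2.png

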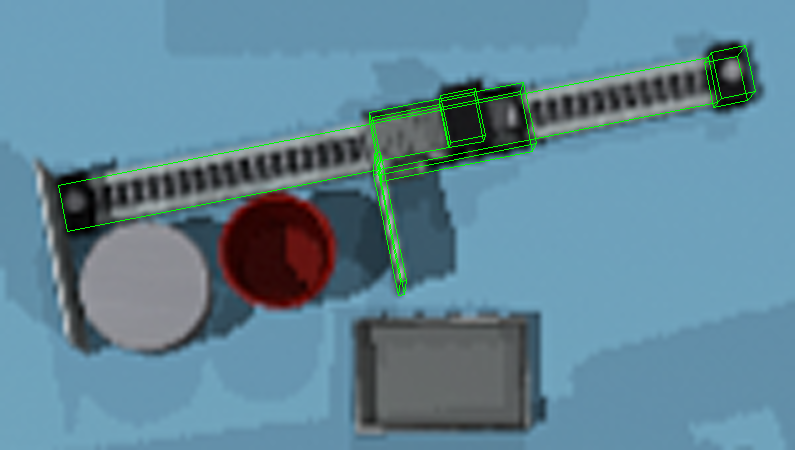

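>>> step_arm(
  motion=[
    [0.6, 0.84, 0, 0, 0, 0.908, 255],
    [0.6, 0.84, 0, 0, 0, 0.908, 255],
    [0.6, 0.84, 0, 0, 0, 0.908, 255],
    [0.6, 0.84, 0, 0, 0, 0.908, 255],
    [0.6, 0.84, 0, 0, 0, 0.908, 255],
    [0.6, 0.84, 0, 0, 0, 0.908, 255],
    [0.6, 0.84, 0, 0, 0, 0.908, 255],
    [0.6, 0.84, 0, 0, 0, 0.908, 255],
    [0.6, 0.84, 0, 0, 0, 0.908, 255],
    [0.6, 0.84, 0, 0, 0, 0.908, 255],
  ],
)

```text
time: 2.8
tool_pos: [0.5233, -0.1717, 0.2317]
tool_rot: [0.0, 0.643, 0.766, 0.0]
contact_force: [0.0, 0.1, 0.5]
gripper_width: -0.001
```

>>> step_arm(
  motion=[
    [0.253, 0.35, 0, 0, 0, 0, 255],
    [0.253, 0.35, 0, 0, 0, 0, 255],
    [0.253, 0.35, 0, 0, 0, 0, 255],
    [0.253, 0.35, 0, 0, 0, 0, 255],
    [0.253, 0.35, 0, 0, 0, 0, 255],
    [0.253, 0.35, -0.242, 0, 0, 0, 255],
    [0.253, 0.35, -0.242, 0, 0, 0, 255],
    [0.253, 0.35, -0.242, 0, 0, 0, 255],
    [0.253, 0.35, -0.242, 0, 0, 0, 255],
  ],
)

```text
time: 3.7
tool_pos: [0.645, 0.0013, 0.1047]
tool_rot: [-0.004, 0.644, 0.765, -0.003]
contact_force: [0.0, -0.7, -0.6]
gripper_width: 0.002
```

```bash
cat > look.py <<'E'
import sys
from h import *
p=np.load('p.npy')
s=monitor.state(); c,sn=np.cos(p[2]),np.sin(p[2]); d=s['tool_pos'][:2]-p[:2]
print(s['time'],np.round(s['tool_pos'],4),'stop',(c*d[0]+sn*d[1]).round(4),(-sn*d[0]+c*d[1]).round(4),'F',np.round(s['contact_force'],2),s['gripper_width'])
if len(sys.argv)>1:
    n=sys.argv[1]
    for cam,(u0,v0,u1,v1) in (('scene',(190,150,365,310)),('top',(205,125,365,235))):
        f=eyes.grab_frame(cam); k=min(790/(u1-u0),590/(v1-v0))
        cv2.imwrite(f'pics/{cam}_{n}.png',cv2.resize(f['pixels'][v0:v1,u0:u1,::-1],None,fx=k,fy=k,interpolation=cv2.INTER_CUBIC))
E
python3 look.py a
```

```text
3.7 [0.645  0.0013 0.1047] stop -0.0151 -0.0389 F [ 0.   -0.67 -0.58] 0.002134099551620559
```

View pics/scene_a.png

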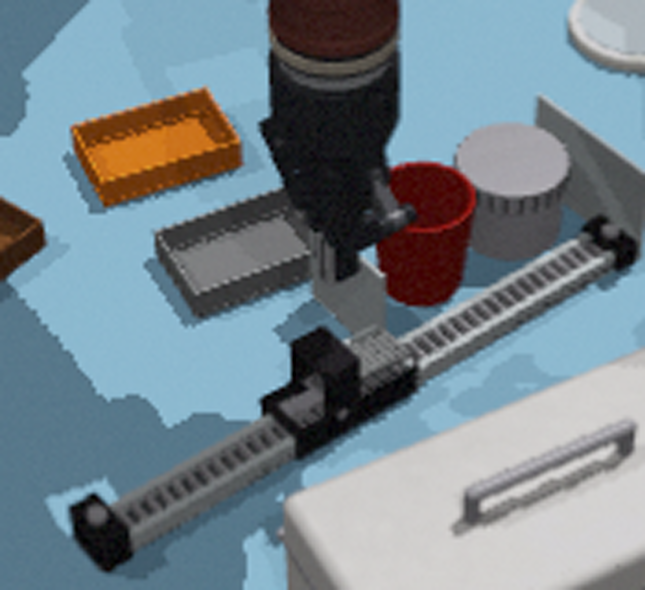

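>>> step_arm(
  motion=[
    [0.026, 0.026, 0, 0, 0, 0, 255],
    [0.026, 0.026, 0, 0, 0, 0, 255],
    [0.026, 0.026, 0, 0, 0, 0, 255],
    [0.026, 0.026, 0, 0, 0, 0, 255],
  ],
)

```text
time: 4.2
tool_pos: [0.6623, 0.0139, 0.1119]
tool_rot: [0.001, 0.644, 0.765, 0.001]
contact_force: [0.5, -0.5, 0.2]
gripper_width: 0.002
```

```bash
python3 look.py b
```

```text
4.2 [0.6623 0.0139 0.1119] stop 0.0041 -0.0294 F [ 0.5  -0.45  0.2 ] 0.001983187524891803
```

View pics/scene_b.png

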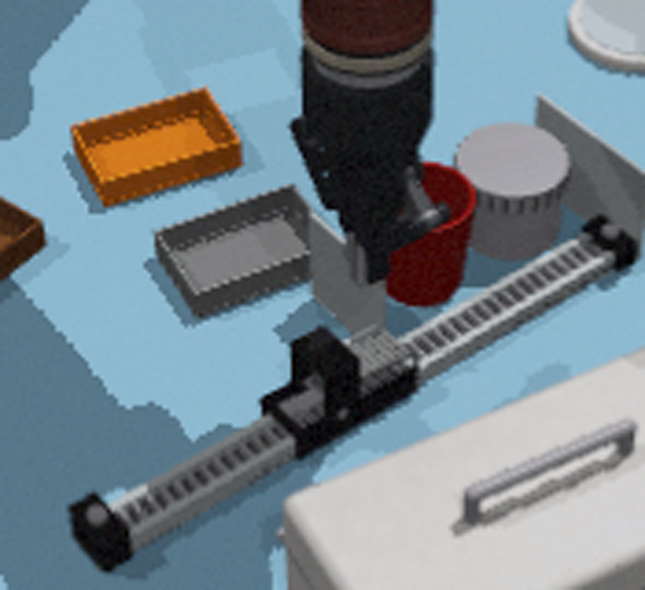

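View pics/top_b.png

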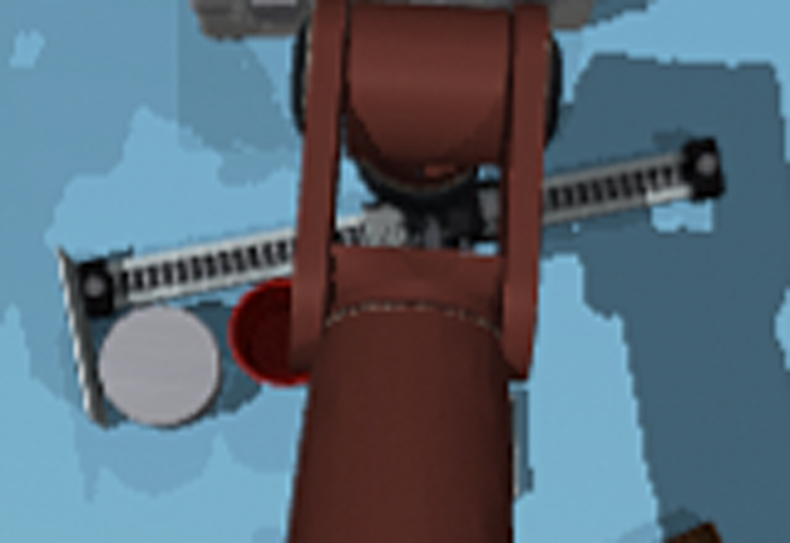

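>>> step_arm(
  motion=[
    [-0.004, 0, -0.06, 0, 0, 0, 255],
    [-0.004, 0, -0.12, 0, 0, 0, 255],
    [-0.004, 0, -0.12, 0, 0, 0, 255],
    [-0.004, 0, -0.12, 0, 0, 0, 255],
    [-0.004, 0, -0.12, 0, 0, 0, 255],
  ],
)

```text
time: 4.8
tool_pos: [0.6611, 0.0142, 0.0524]
tool_rot: [0.001, 0.644, 0.765, 0.001]
contact_force: [0.5, -0.4, 0.3]
gripper_width: 0.003
```

```bash
python3 look.py c
```

```text
4.8 [0.6611 0.0142 0.0524] stop 0.003 -0.0289 F [ 0.48 -0.36  0.26] 0.003088825022369841
```

View pics/scene_c.png

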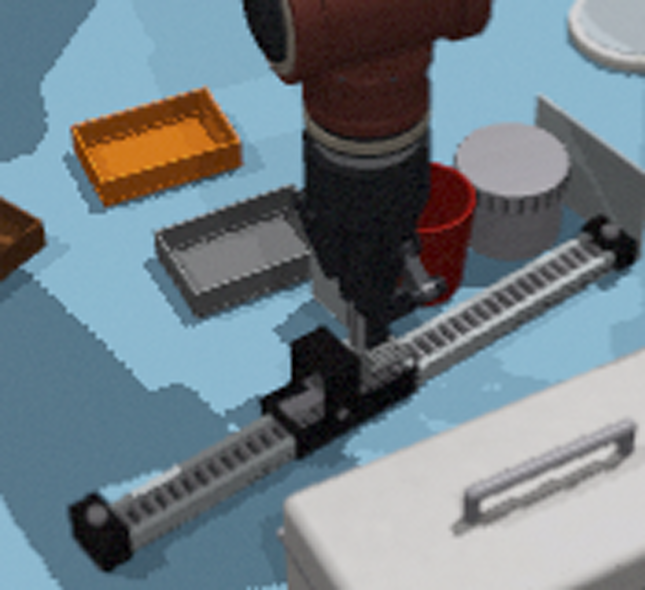

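>>> step_arm(
  motion=[
    [-0.004, -0.004, -0.004, 0, 0, 0, 255],
    [-0.003, -0.008, -0.004, 0, 0, 0, 255],
    [-0.003, -0.01, -0.004, 0, 0, 0, 255],
    [-0.003, -0.01, -0.004, 0, 0, 0, 255],
  ],
)

```text
time: 5.3
tool_pos: [0.6584, 0.0092, 0.0484]
tool_rot: [0.0, 0.644, 0.765, 0.0]
contact_force: [-0.6, -0.4, -0.3]
gripper_width: 0.003
```

```bash
python3 look.py
```

```text
5.3 [0.6584 0.0092 0.0484] stop -0.0006 -0.0334 F [-0.61 -0.36 -0.28] 0.0026446117835867717
```

>>> step_arm(
  motion=[
    [0, 0, -0.006, 0, 0, 0, 255],
    [0, 0, -0.012, 0, 0, 0, 255],
    [0, 0, -0.016, 0, 0, 0, 255],
    [0, 0, -0.016, 0, 0, 0, 255],
  ],
)

```text
time: 5.7
tool_pos: [0.6582, 0.0095, 0.04]
tool_rot: [-0.0, 0.644, 0.765, -0.0]
contact_force: [0.4, 0.5, 0.5]
gripper_width: 0.004
```

```bash
python3 look.py
```

```text
5.7 [0.6582 0.0095 0.04  ] stop -0.0008 -0.033 F [0.43 0.48 0.47] 0.003818311844331442
```

>>> step_arm(
  motion=[
    [0, 0, -0.003, 0, 0, 0, 255],
    [0, 0, -0.006, 0, 0, 0, 255],
    [0, 0, -0.006, 0, 0, 0, 255],
  ],
)

```text
time: 6.0
tool_pos: [0.6585, 0.0095, 0.0385]
tool_rot: [-0.0, 0.644, 0.765, -0.0]
contact_force: [-3.1, 1.1, 6.9]
gripper_width: -0.001
```

```bash
python3 look.py d
```

```text
6.0 [0.6585 0.0095 0.0385] stop -0.0004 -0.033 F [-3.11  1.07  6.92] -0.0008222474006778564
```

View pics/scene_d.png

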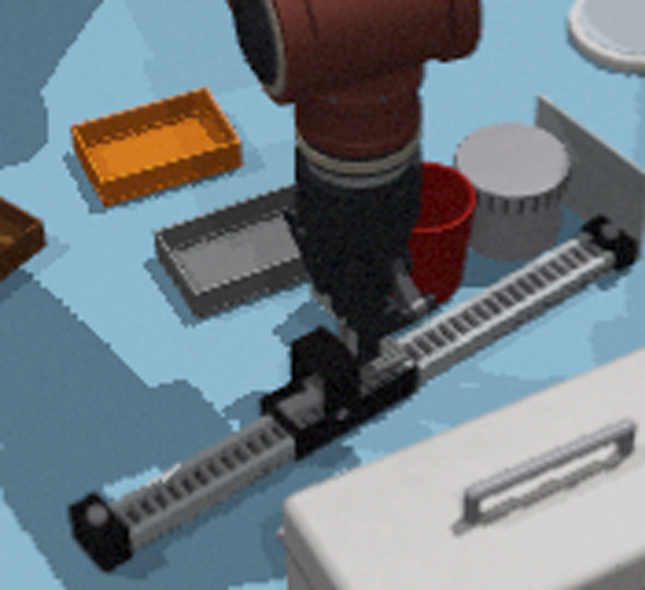

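>>> step_arm(
  motion=[
    [0, 0, -0.002, 0, 0, 0, 255],
    [0, 0, -0.004, 0, 0, 0, 255],
    [0, 0, -0.004, 0, 0, 0, 255],
  ],
)

```text
time: 6.4
tool_pos: [0.6586, 0.0095, 0.0369]
tool_rot: [-0.0, 0.644, 0.765, -0.0]
contact_force: [-3.9, 0.5, 8.1]
gripper_width: 0.003
```

```bash
python3 look.py
```

```text
6.4 [0.6586 0.0095 0.0369] stop -0.0003 -0.033 F [-3.86  0.55  8.08] 0.0030946358394695807
```

>>> step_arm(
  motion=[
    [0, 0, -0.002, 0, 0, 0, 255],
    [0, 0, -0.004, 0, 0, 0, 255],
    [0, 0, -0.004, 0, 0, 0, 255],
  ],
)

```text
time: 6.7
tool_pos: [0.6588, 0.0092, 0.0366]
tool_rot: [0.0, 0.644, 0.765, -0.0]
contact_force: [-7.7, 0.0, 15.5]
gripper_width: -0.001
```

```bash
python3 look.py e
```

```text
6.7 [0.6588 0.0092 0.0366] stop -0.0002 -0.0334 F [-7.69  0.02 15.51] -0.0014437612375565283
```

View pics/scene_e.png

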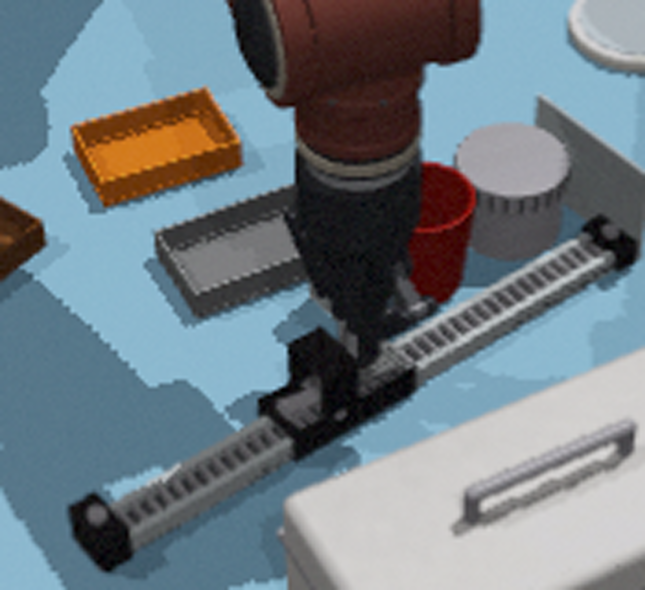

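>>> step_arm(
  motion=[
    [0.0014, -0.008, 0, 0, 0, 0, 255],
    [0.0028, -0.016, 0, 0, 0, 0, 255],
    [0.004, -0.024, 0, 0, 0, 0, 255],
    [0.0054, -0.032, 0, 0, 0, 0, 255],
    [0.0068, -0.0394, 0, 0, 0, 0, 255],
    [0.0068, -0.0394, 0, 0, 0, 0, 255],
  ],
)

```text
time: 7.4
tool_pos: [0.6623, -0.0112, 0.0366]
tool_rot: [0.0, 0.644, 0.765, -0.001]
contact_force: [-8.8, -1.7, 14.7]
gripper_width: -0.005
```

```bash
python3 look.py f
```

```text
7.4 [ 0.6623 -0.0112  0.0366] stop -0.0002 -0.0541 F [-8.85 -1.66 14.66] -0.004567896757883413
```

View pics/scene_f.png

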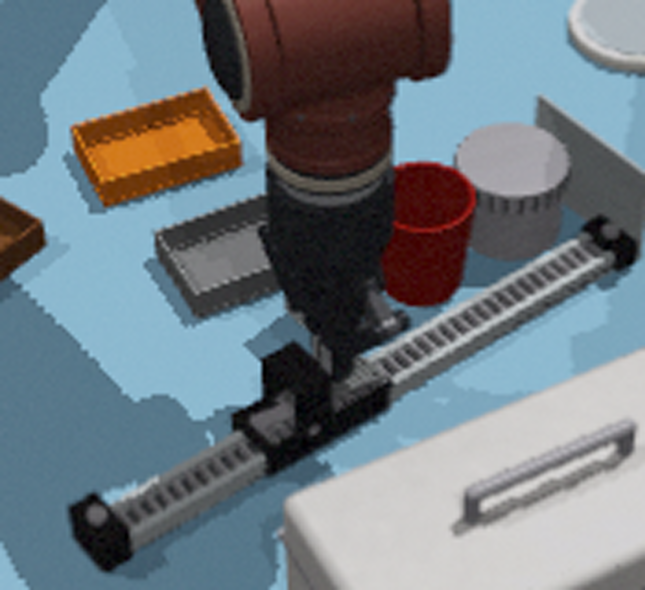

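>>> step_arm(
  motion=[
    [0.0027, -0.0158, 0, 0, 0, 0, 255],
    [0.0054, -0.0315, 0, 0, 0, 0, 255],
    [0.0082, -0.0473, 0, 0, 0, 0, 255],
    [0.0109, -0.063, 0, 0, 0, 0, 255],
    [0.0136, -0.0788, 0, 0, 0, 0, 255],
    [0.0163, -0.0946, 0, 0, 0, 0, 255],
    [0.019, -0.11, 0, 0, 0, 0, 255],
    [0.0218, -0.126, 0, 0, 0, 0, 255],
    [0.0245, -0.142, 0, 0, 0, 0, 255],
    [0.0272, -0.158, 0, 0, 0, 0, 255],
  ],
)

```text
time: 8.5
tool_pos: [0.6757, -0.0901, 0.0366]
tool_rot: [0.0, 0.644, 0.765, -0.001]
contact_force: [-7.3, 0.1, 15.7]
gripper_width: -0.001
```

```bash
python3 look.py g
```

```text
8.5 [ 0.6757 -0.0901  0.0366] stop -0.0004 -0.1341 F [-7.28  0.15 15.69] -0.0006031147537037569
```

View pics/scene_g.png

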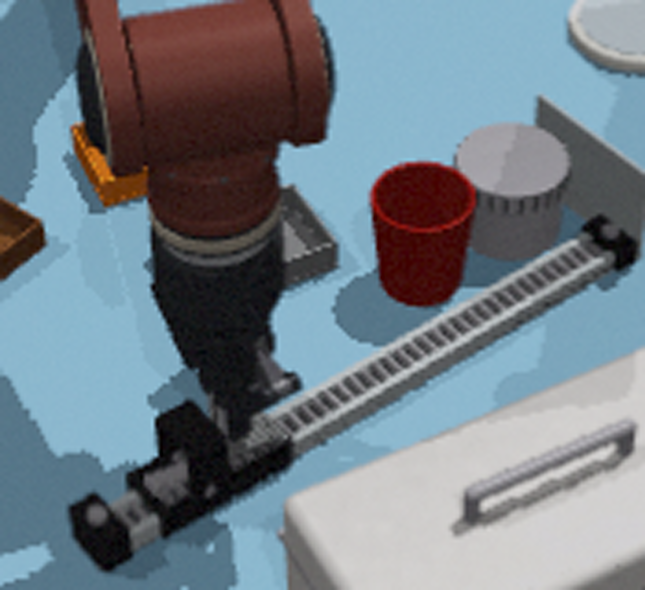

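>>> step_arm(
  motion=[
    [0.0014, -0.008, 0, 0, 0, 0, 255],
    [0.0028, -0.016, 0, 0, 0, 0, 255],
    [0.004, -0.024, 0, 0, 0, 0, 255],
    [0.0054, -0.032, 0, 0, 0, 0, 255],
    [0.0068, -0.0394, 0, 0, 0, 0, 255],
    [0.0068, -0.0394, 0, 0, 0, 0, 255],
  ],
)

```text
time: 9.2
tool_pos: [0.6788, -0.1083, 0.0366]
tool_rot: [-0.001, 0.644, 0.765, 0.0]
contact_force: [-8.4, 4.8, 16.2]
gripper_width: -0.004
```

```bash
python3 look.py
```

```text
9.2 [ 0.6788 -0.1083  0.0366] stop -0.0005 -0.1526 F [-8.39  4.79 16.2 ] -0.004487818363436454
```

>>> step_arm(
  motion=[
    [0.0007, -0.004, 0, 0, 0, 0, 255],
    [0.0014, -0.008, 0, 0, 0, 0, 255],
    [0.0014, -0.008, 0, 0, 0, 0, 255],
  ],
)

```text
time: 9.5
tool_pos: [0.6788, -0.1086, 0.0366]
tool_rot: [-0.004, 0.644, 0.765, 0.002]
contact_force: [-12.0, 13.8, 19.9]
gripper_width: 0.001
```

```bash
python3 look.py h
```

```text
9.5 [ 0.6788 -0.1086  0.0366] stop -0.0005 -0.1529 F [-12.04  13.79  19.9 ] 0.0012059986285845503
```

View pics/scene_h.png

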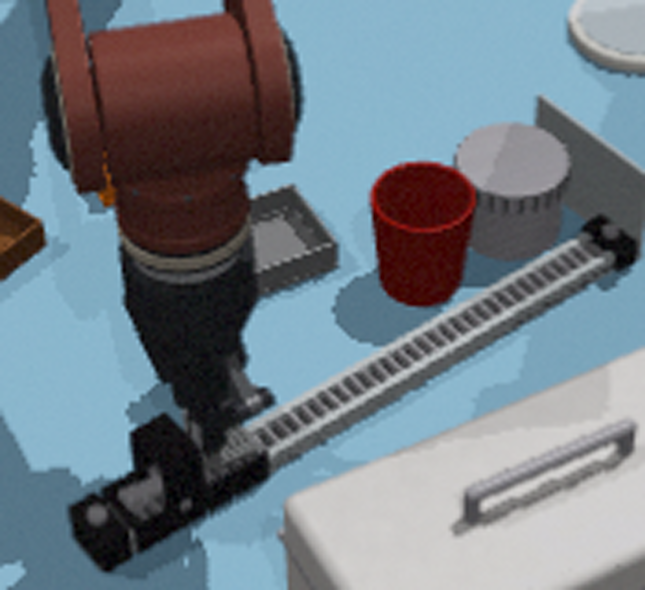

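>>> step_arm(
  motion=[
    [0, 0, 0.03, 0, 0, 0, 255],
    [0, 0, 0.1, 0, 0, 0, 255],
    [0, 0, 0.2, 0, 0, 0, 255],
    [0, 0, 0.26, 0, 0, 0, 255],
    [-0.385, 0.378, 0.26, 0, 0, 0, 135],
    [-0.385, 0.378, 0.26, 0, 0, 0, 135],
    [-0.385, 0.378, 0.26, 0, 0, 0, 135],
    [-0.385, 0.378, 0.26, 0, 0, 0, 135],
    [-0.385, 0.378, 0.26, 0, 0, 0, 135],
    [-0.385, 0.378, 0.26, 0, 0, 0, 135],
  ],
)

```text
time: 10.6
tool_pos: [0.4841, 0.078, 0.1628]
tool_rot: [-0.0, 0.643, 0.766, -0.0]
contact_force: [1.6, -0.6, -0.3]
gripper_width: 0.472
```

```bash
python3 look.py i
```

```text
10.6 [0.4841 0.078  0.1628] stop -0.1606 0.0641 F [ 1.62 -0.58 -0.28] 0.47159184772046286
```

View pics/scene_i.png

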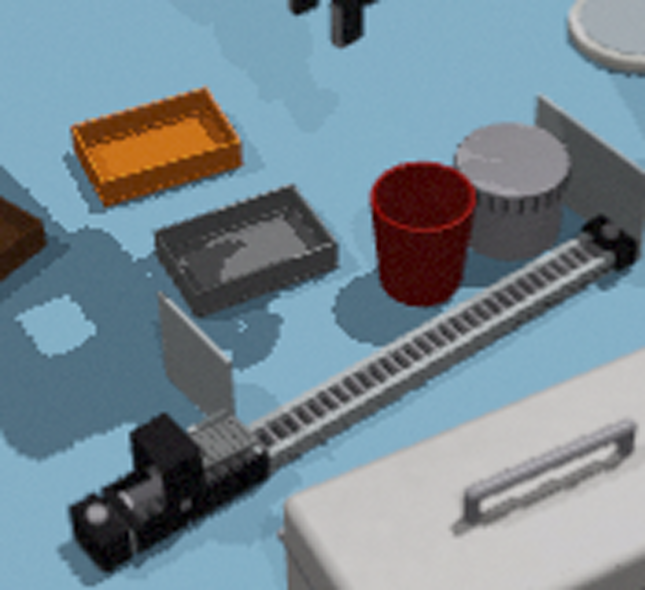

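View pics/top_i.png

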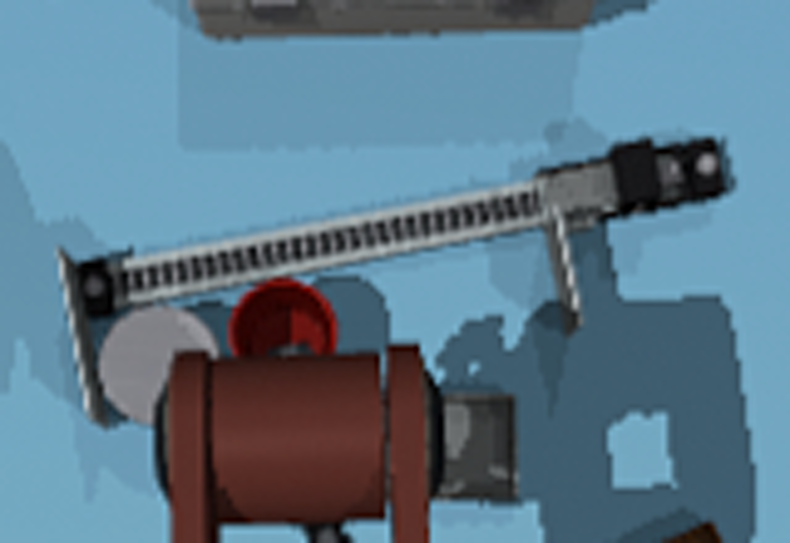

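>>> step_arm(
  motion=[
    [0, 0, -0.1, 0, 0, 0, 135],
    [0, 0, -0.2, 0, 0, 0, 135],
    [0, 0, -0.27, 0, 0, 0, 135],
    [0, 0, -0.306, 0, 0, 0, 135],
    [0, 0, -0.306, 0, 0, 0, 135],
    [0, 0, -0.306, 0, 0, 0, 135],
  ],
)

```text
time: 11.3
tool_pos: [0.4879, 0.0754, 0.0108]
tool_rot: [0.0, 0.644, 0.765, 0.0]
contact_force: [-0.3, -0.5, -0.3]
gripper_width: 0.47
```

```bash
python3 look.py j
```

```text
11.3 [0.4879 0.0754 0.0108] stop -0.1574 0.0608 F [-0.26 -0.46 -0.27] 0.4701764681682015
```

View pics/scene_j.png

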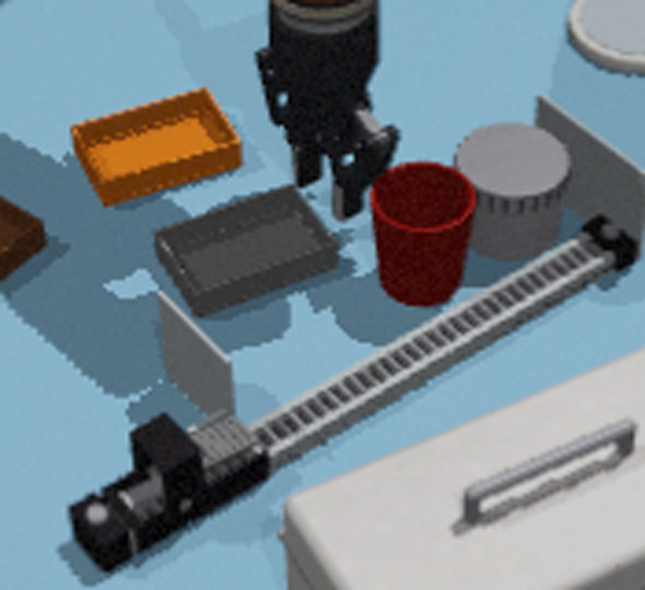

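>>> step_arm(
  motion=[
    [0.0017, -0.01, 0, 0, 0, 0, 135],
    [0.0034, -0.02, 0, 0, 0, 0, 135],
    [0.005, -0.03, 0, 0, 0, 0, 135],
    [0.0068, -0.04, 0, 0, 0, 0, 135],
    [0.0085, -0.05, 0, 0, 0, 0, 135],
    [0.0102, -0.06, 0, 0, 0, 0, 135],
    [0.012, -0.07, 0, 0, 0, 0, 135],
    [0.0136, -0.0788, 0, 0, 0, 0, 135],
    [0.0136, -0.0788, 0, 0, 0, 0, 135],
  ],
)

```text
time: 12.3
tool_pos: [0.4939, 0.036, 0.0103]
tool_rot: [0.0, 0.644, 0.765, -0.0]
contact_force: [-0.4, -0.8, 0.3]
gripper_width: 0.467
```

```bash
python3 look.py k
```

```text
12.3 [0.4939 0.036  0.0103] stop -0.1581 0.021 F [-0.36 -0.79  0.34] 0.4669301886160526
```

View pics/scene_k.png

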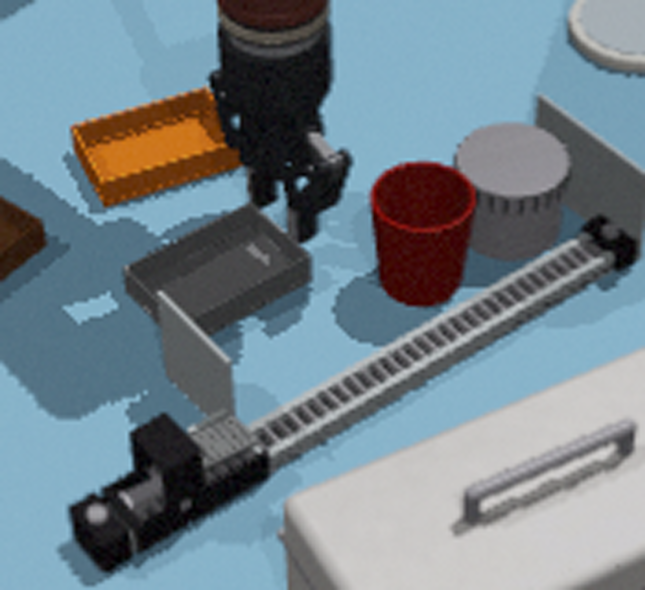

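>>> step_arm(
  motion=[
    [-0.0027, 0.0158, 0, 0, 0, 0, 135],
    [-0.0027, 0.0158, 0.08, 0, 0, 0, 135],
    [-0.0027, 0.0158, 0.16, 0, 0, 0, 120],
    [-0.08, -0.148, 0.24, 0, 0, -0.99, 100],
    [-0.08, -0.148, 0.24, 0, 0, -0.99, 100],
    [-0.08, -0.148, 0.24, 0, 0, -0.99, 100],
    [-0.08, -0.148, 0.24, 0, 0, -0.99, 100],
    [-0.08, -0.148, 0.24, 0, 0, -0.99, 100],
    [-0.08, -0.148, 0.24, 0, 0, -0.99, 100],
    [-0.08, -0.148, 0.24, 0, 0, -0.99, 100],
  ],
)

```text
time: 13.4
tool_pos: [0.4536, -0.0368, 0.1302]
tool_rot: [-0.0, 0.942, 0.336, 0.0]
contact_force: [-0.7, 0.3, 0.0]
gripper_width: 0.612
```

```bash
python3 look.py l; python3 -c "
from h import *
q=monitor.state()['tool_rot'];print('tool y angle',2*np.arctan2(q[2],q[1])-np.pi/2,q)"
```

```text
13.4 [ 0.4536 -0.0368  0.1302] stop -0.2102 -0.0438 F [-0.71  0.32  0.  ] 0.6124561989225658
tool y angle -0.8780857582079339 [-7.41242990e-05  9.40616233e-01  3.39471790e-01 -2.04224970e-05]
```

View pics/scene_l.png

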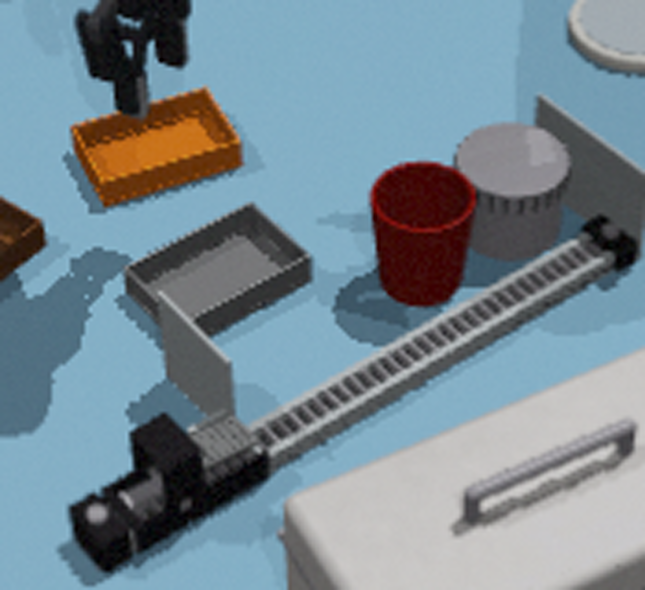

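```bash
python3 -c "
from h import *
p=np.load('p.npy');c,s=np.cos(p[2]),np.sin(p[2])
f=eyes.grab_frame('scene')
for n,(x,y),z in (('t',(127,270),.024),('t',(252,206),.024),('t',(312,258),.024),('jaw far',(161,292),.08),('jaw',(233,360),.08),('cuprim',(423,199),.078),('t bottom',(312,275),0)):
    q=at(f,(190-.5+x/3.6875,150-.5+y/3.6875),z); d=q[:2]-p[:2]; print(n,((c*d[0]+s*d[1])*1000).round(1),((-s*d[0]+c*d[1])*1000).round(1))
"
```

```text
t -175.7 -100.2
t -175.4 5.6
t -106.3 7.0
jaw far -93.6 -121.8
jaw -16.8 -120.0
cuprim -60.1 66.8
t bottom -112.8 11.3
```

>>> step_arm(
  motion=[
    [0, 0, 0, 0, 0, -0.348, 100],
    [0, 0, 0, 0, 0, -0.348, 100],
    [0, 0, 0, 0, 0, -0.348, 100],
    [0, 0, 0, 0, 0, -0.348, 100],
    [0, 0, 0, 0, 0, -0.348, 100],
    [0, 0, 0, 0, 0, -0.348, 100],
  ],
)

```text
time: 14.15
tool_pos: [0.4537, -0.0372, 0.1303]
tool_rot: [-0.0, 0.996, 0.087, -0.0]
contact_force: [0.2, 0.1, -0.3]
gripper_width: 0.61
```

```bash
python3 look.py m; python3 -c "
from h import *
q=monitor.state()['tool_rot'];print('tool y angle',2*np.arctan2(q[2],q[1])-np.pi/2,q)"
```

```text
14.15 [ 0.4537 -0.0372  0.1303] stop -0.2102 -0.0443 F [ 0.16  0.14 -0.29] 0.6100686021248374
tool y angle -1.3988016064800337 [1.27084084e-06 9.96304505e-01 8.58913998e-02 1.06016093e-05]
```

View pics/top_m.png

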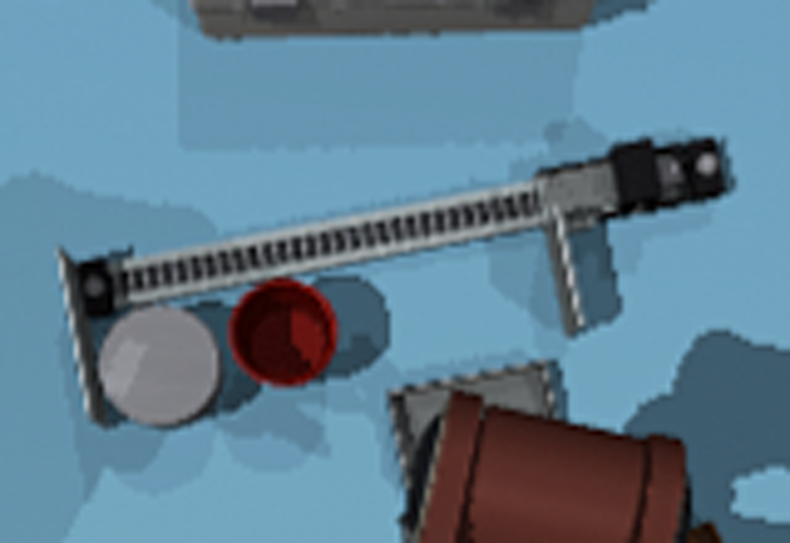

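>>> step_arm(
  motion=[
    [0.001, -0.006, -0.1, 0, 0, 0, 100],
    [0.001, -0.006, -0.18, 0, 0, 0, 100],
    [0.001, -0.006, -0.22, 0, 0, 0, 100],
    [0.001, -0.006, -0.24, 0, 0, 0, 100],
    [0.001, -0.006, -0.24, 0, 0, 0, 100],
  ],
)

```text
time: 14.75
tool_pos: [0.4533, -0.0401, 0.0091]
tool_rot: [-0.0, 0.996, 0.085, -0.001]
contact_force: [-0.1, 0.8, -0.1]
gripper_width: 0.606
```

```bash
python3 look.py n
```

```text
14.75 [ 0.4533 -0.0401  0.0091] stop -0.2111 -0.0471 F [-0.14  0.81 -0.08] 0.6062691226730156
```

View pics/scene_n.png

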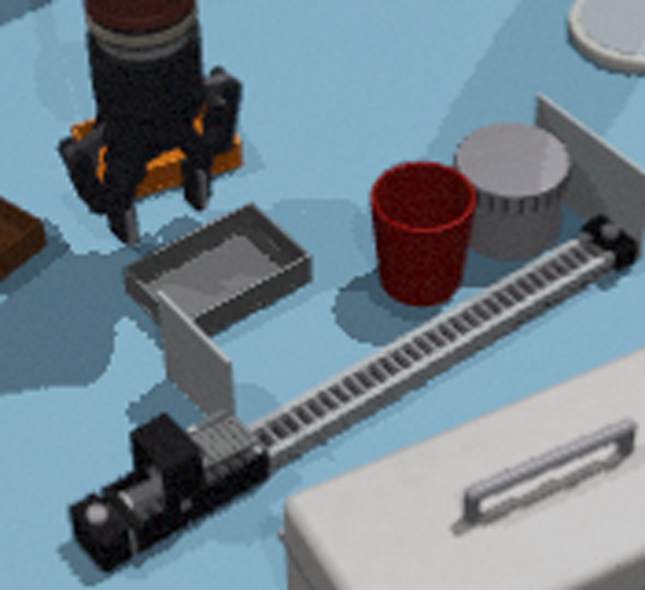

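>>> step_arm(
  motion=[
    [0.0177, 0.003, 0, 0, 0, 0, 100],
    [0.035, 0.006, 0, 0, 0, 0, 100],
    [0.053, 0.009, 0, 0, 0, 0, 100],
    [0.071, 0.0122, 0, 0, 0, 0, 100],
    [0.0885, 0.0153, 0, 0, 0, 0, 100],
    [0.106, 0.0184, 0, 0, 0, 0, 100],
    [0.124, 0.0214, 0, 0, 0, 0, 100],
    [0.142, 0.0245, 0, 0, 0, 0, 100],
    [0.16, 0.0275, 0, 0, 0, 0, 100],
    [0.16, 0.0275, 0, 0, 0, 0, 100],
  ],
)

```text
time: 15.85
tool_pos: [0.5357, -0.0265, 0.0106]
tool_rot: [0.0, 0.996, 0.085, 0.001]
contact_force: [-0.4, 0.6, -0.2]
gripper_width: 0.609
```

```bash
python3 look.py o
```

```text
15.85 [ 0.5357 -0.0265  0.0106] stop -0.1276 -0.0477 F [-0.41  0.64 -0.24] 0.6086234773830493
```

View pics/scene_o.png

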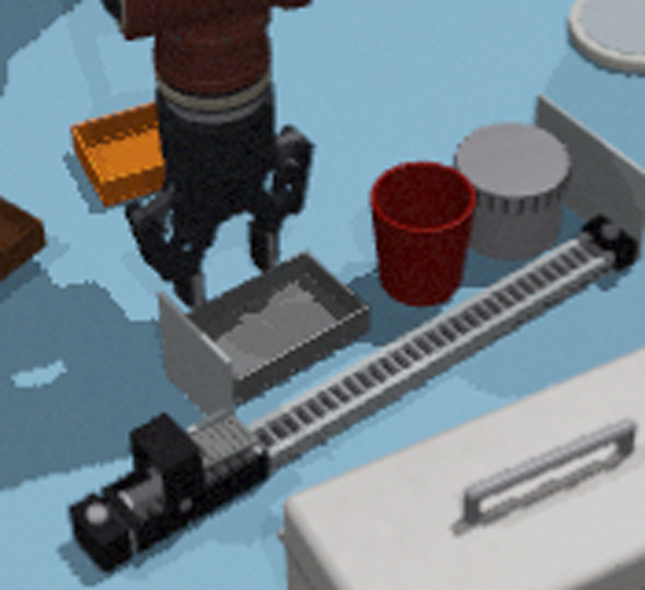

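>>> step_arm(
  motion=[
    [0.012, 0.002, 0, 0, 0, 0, 100],
    [0.024, 0.004, 0, 0, 0, 0, 100],
    [0.036, 0.006, 0, 0, 0, 0, 100],
    [0.0473, 0.0082, 0, 0, 0, 0, 100],
    [0.0473, 0.0082, 0, 0, 0, 0, 100],
  ],
)

```text
time: 16.45
tool_pos: [0.5589, -0.0225, 0.0106]
tool_rot: [0.0, 0.996, 0.085, 0.001]
contact_force: [-0.7, -0.8, -0.1]
gripper_width: 0.608
```

```bash
python3 look.py
```

```text
16.45 [ 0.5589 -0.0225  0.0106] stop -0.104 -0.0477 F [-0.69 -0.85 -0.11] 0.6083942661171274
```

>>> step_arm(
  motion=[
    [0.003, 0.0005, 0, 0, 0, 0, 100],
    [0.006, 0.001, 0, 0, 0, 0, 100],
    [0.006, 0.001, 0, 0, 0, 0, 100],
  ],
)

```text
time: 16.75
tool_pos: [0.561, -0.022, 0.0103]
tool_rot: [-0.0, 0.996, 0.085, 0.0]
contact_force: [-0.0, 0.6, -0.4]
gripper_width: 0.61
```

```bash
python3 look.py
```

```text
16.75 [ 0.561  -0.022   0.0103] stop -0.1019 -0.0476 F [-0.04  0.55 -0.41] 0.6102750307939085
```

>>> step_arm(
  motion=[
    [0.003, 0.0005, 0, 0, 0, 0, 100],
    [0.006, 0.001, 0, 0, 0, 0, 100],
    [0.006, 0.001, 0, 0, 0, 0, 100],
  ],
)

```text
time: 17.05
tool_pos: [0.5641, -0.0215, 0.0104]
tool_rot: [0.0, 0.996, 0.085, 0.0]
contact_force: [0.4, 0.7, -1.2]
gripper_width: 0.611
```

```bash
python3 look.py q
```

```text
17.05 [ 0.5641 -0.0215  0.0104] stop -0.0987 -0.0476 F [ 0.44  0.73 -1.2 ] 0.6105254371315513
```

View pics/scene_q.png

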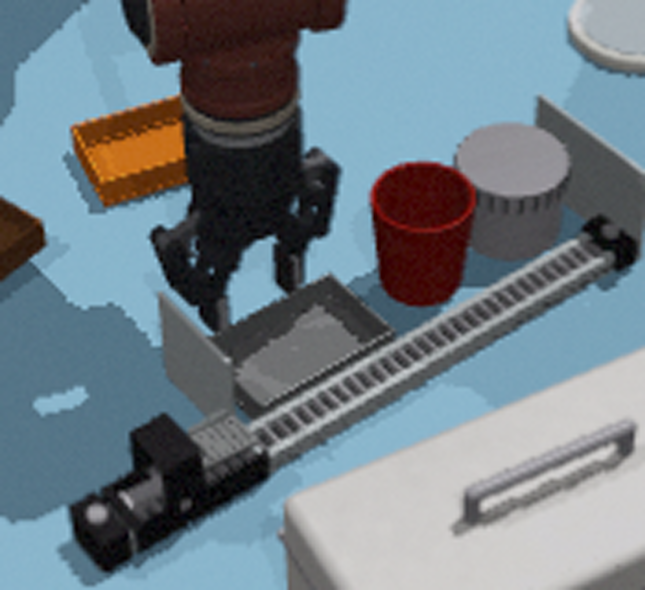

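Almost at the bar; small steps until the force rises.

>>> step_arm(
  motion=[
    [0.003, 0.0005, 0, 0, 0, 0, 100],
    [0.006, 0.001, 0, 0, 0, 0, 100],
    [0.006, 0.001, 0, 0, 0, 0, 100],
  ],
)

```text
time: 17.45
tool_pos: [0.5652, -0.0212, 0.01]
tool_rot: [-0.0, 0.996, 0.085, -0.002]
contact_force: [-6.9, -1.1, 4.5]
gripper_width: 0.613
```

```bash
python3 look.py
```

```text
17.45 [ 0.5652 -0.0212  0.01  ] stop -0.0976 -0.0475 F [-6.85 -1.11  4.55] 0.6129559909014504
```

>>> step_arm(
  motion=[
    [0.002, 0.0003, 0, 0, 0, 0, 100],
    [0.004, 0.0007, 0, 0, 0, 0, 100],
    [0.004, 0.0007, 0, 0, 0, 0, 100],
  ],
)

```text
time: 17.75
tool_pos: [0.5653, -0.0212, 0.0098]
tool_rot: [0.0, 0.996, 0.085, -0.005]
contact_force: [-13.0, -2.4, 9.9]
gripper_width: 0.605
```

```bash
python3 look.py r
```

```text
17.75 [ 0.5653 -0.0212  0.0098] stop -0.0975 -0.0475 F [-12.99  -2.38   9.95] 0.6050480020343149
```

View pics/scene_r.png

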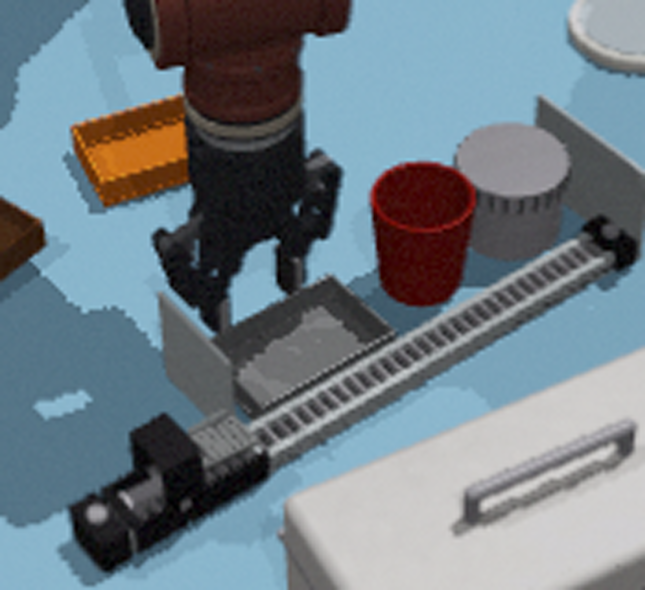

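>>> step_arm(
  motion=[
    [-0.01, -0.0017, 0, 0, 0, 0, 100],
    [-0.03, -0.005, 0, 0, 0, 0, 100],
    [-0.06, -0.0103, 0, 0, 0, 0, 100],
    [-0.08, -0.0137, 0.04, 0, 0, 0, 100],
    [-0.08, -0.0137, 0.14, 0, 0, 0, 100],
    [-0.12, -0.06, 0.24, 0, 0, 0, 100],
    [-0.2, -0.12, 0.3, 0, 0, 0, 100],
    [-0.2, -0.22, 0.3, 0, 0, 0, 100],
    [-0.2, -0.3, 0.3, 0, 0, 0, 100],
    [-0.2, -0.4, 0.3, 0, 0, 0, 100],
  ],
)

```text
time: 18.85
tool_pos: [0.4686, -0.2224, 0.1617]
tool_rot: [0.001, 0.996, 0.085, 0.002]
contact_force: [-0.2, -0.3, -0.1]
gripper_width: 0.608
```

```bash
python3 look.py s; python3 - <<'E'
from h import *
p=np.load('p.npy');c,s=np.cos(p[2]),np.sin(p[2])
for cam,z0 in(('scene',{}),('top',{})):
    f=eyes.grab_frame(cam); save(f,f'pics/{cam}_full.png',1.42)
    P=[(p[0]+c*x-s*y,p[1]+s*x+c*y,.024) for x,y in ((-87,-102.5),(-87,7.5),(-15,7.5),(-15,-102.5))]
    print(cam,proj(f,P).round(1).tolist())
E
```

```text
18.85 [ 0.4686 -0.2224  0.1617] stop -0.227 -0.2294 F [-0.22 -0.3  -0.1 ] 0.6082338861537598
scene [[468202.8, 10912.1], [-54.9, -142.4], [172.1, -170.0], [-19.4, 324.7]]
top [[-923485.5, -508768.3], [-4893.7, -45421.5], [25225941.8, -91639958.4], [699483.4, -37178.8]]
```

View pics/scene_s.png

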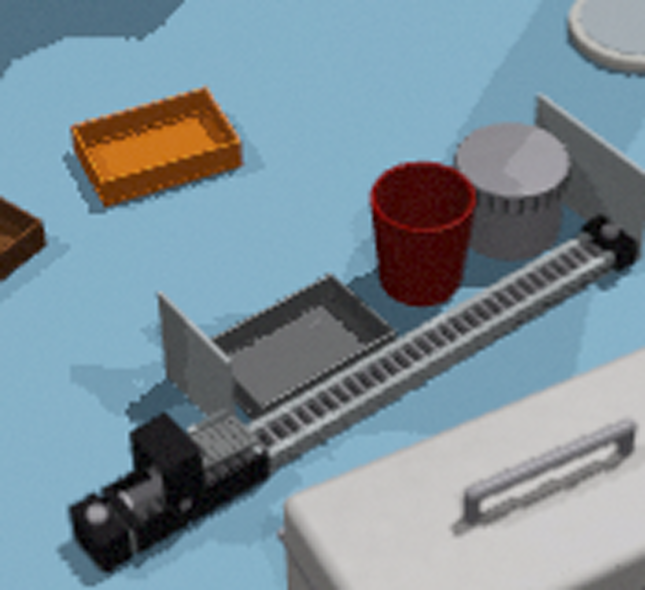

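View pics/top_s.png

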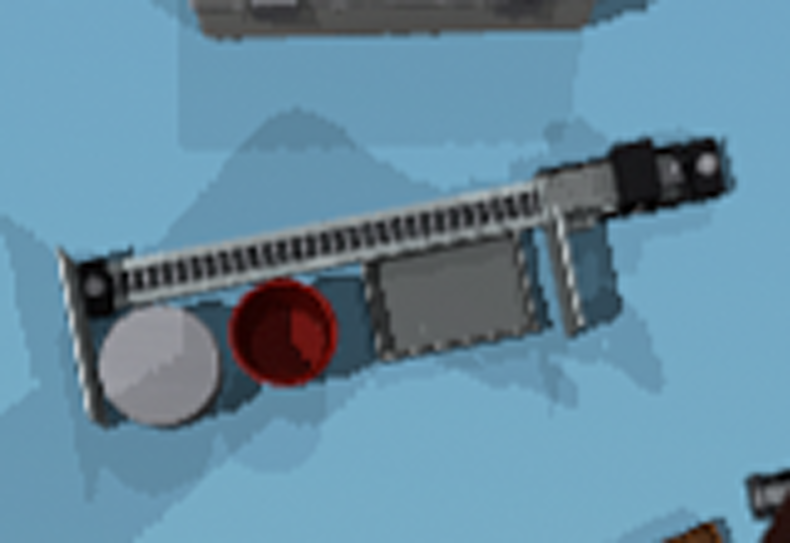

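View pics/top_full.png

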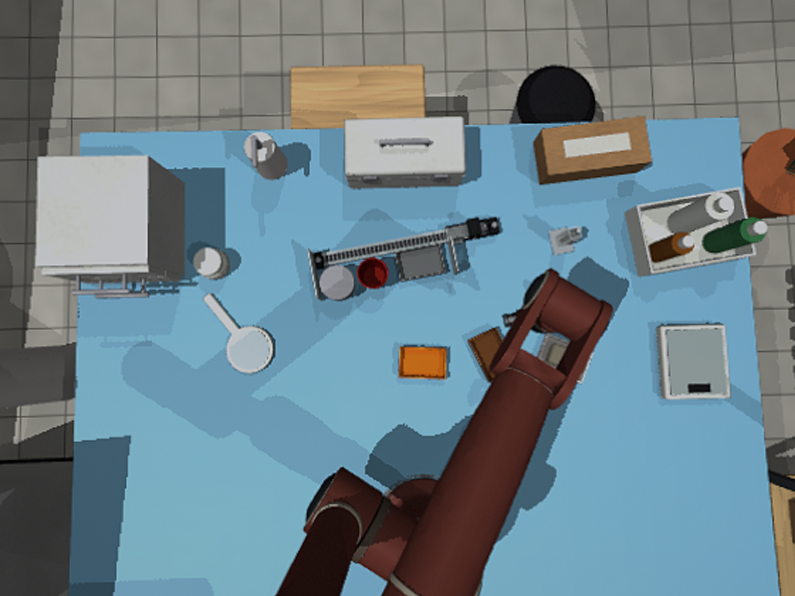

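```bash
python3 - <<'E'
from h import *
p=np.load('p.npy');c,s=np.cos(p[2]),np.sin(p[2])
f=eyes.grab_frame('top');im=f['pixels'].astype(int)
k=4.9375
# picked rim corners in top_s.png (z=.024) and jaw plate top
for n,(x,y),z in (('t',(368,262),.024),('t',(388,361),.024),('t',(548,331),.024),('t',(524,236),.024),('jaw',(578,333),.08),('cup',(284,332),.078),('tin',(160,366),.064)):
    q=at(f,(205-.5+x/k,125-.5+y/k),z);d=q[:2]-p[:2];print(n,q.round(4),((c*d[0]+s*d[1])*1000).round(1),((-s*d[0]+c*d[1])*1000).round(1))
s_=monitor.state();print(s_['time'],s_['tool_pos'],s_['contact_force'],np.abs(s_['joint_vel']).max())
E
```

```text
t [0.6342 0.0446 0.024 ] -18.5 5.7
t [0.5661 0.0329 0.024 ] -87.5 5.7
t [ 0.5837 -0.0762  0.024 ] -88.8 -104.8
t [ 0.6492 -0.0621  0.024 ] -21.7 -102.1
jaw [ 0.5748 -0.0903  0.08  ] -99.9 -117.2
cup [0.5808 0.1007 0.078 ] -61.5 70.0
tin [0.5623 0.183  0.064 ] -65.7 154.2
19.1 [ 0.46851801 -0.22043068  0.15996088] [ 0.11018962  0.95693994 -1.61755612] 0.029553215214116878
```

```bash
python3 -c "
from plant import manip
print(manip.job_done())"
```

```text
the job is handed in; nothing more can be done
None
```

The job is done and handed in. The jaw is fully back at the end block, and the grey tray sits in the gap between the cup and the jaw, square against the bar.

**What I did:**
1. I pressed the release tab down with the closed fingertips until the vertical force jumped from 8 to 15 N with almost no further movement.
2. Keeping it down, I slid the jaw about 120 mm back, until the tool stopped moving and the force along the bar rose to about 14 N.
3. I lifted off. The jaw stayed back.
4. With the fingers part-open, I pushed the tray's end wall to line it up with the gap. I then pushed its long side towards the bar until it stopped, at about 13 N.
5. I backed the arm away.

**Last checks:**
- **Tray position:** its long side facing the robot measures 87.5 and 88.8 mm in front of the bar's centre line at its two ends; home is 87. That is less than 1° off square, which is within what the pixels can resolve.
- **Tray's bar-side edge:** it measured 18.5 and 21.7 mm, against 15 mm expected. I put that down to rough corner picks, because the stop of the push and the back edge both fit contact with the bar.
- **Gap:** the tray has about 13 mm to the jaw and 28 mm to the cup.
- **Other things:** the cup measures within 1–2 mm of where it started. The tin's picks differ by about 5 mm along the bar, but it shows no shift in the pictures. Nothing else looked moved.
- **Arm:** it stood clear and still. The clock read 19.1 s at the last reading before handing in.
- **Failed check:** one check of the predicted tray corners failed because my script mixed mm and m. I replaced it with the corner measurements above.

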